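# Box up the inspected chip

### The job

Put the white ceramic chip away: lay it flat inside the open tub that stands in the black corner frame, then find which of the three look-alike grey lids fits that tub by trying them on, and press it down until it snaps fully home, level all round. Leave the two lids that do not fit lying flat on the desk top side up, not on a tub or on one another, and do not knock over the pen pot or the eyepiece.

Things in the scene. Friction and masses are not known exactly. Their poses are not given: they have to be found in the camera images.
- holder: Four black corner pieces, 12 mm high, fixed on the desk round the tub to use; origin on the desk under the tub's centre, x along the tub, y across. The white tub is fixed, centred and square to it: outside 130 (x) x 102 (y) mm, rim 38 mm, inner floor 4 mm above the desk. Two similar empty tubs without a frame stand further back: not to be used.
- mouth (a point): Centre of the framed tub's mouth, at rim height (38 mm). The mouth is 100 x 93, 112 x 81 or 124 x 69 mm (x, y), changing from start to start, 10 mm deep, wider below. One lid fits, its plug 3 mm smaller each way, tapered in 3.5 mm a side over the lowest 6 mm. A wrong lid's plug stands on the rim: plate 18 mm too high. Home: lid underside 20 mm, lid centre 43.5 mm over the desk.
- catch (a point): Nose of one of two springy white catches at the middle of the tub's short ends (63 mm from its centre along x and -x), 34 mm wide, tops 53 mm over the desk, leaning 2 mm over the rim. The right lid slides in freely about 6 mm, meets them with its plate 12 mm above the rim, needs about 5 to 15 N to pass, then its plate lies on the rim under both noses.
- chip_centre (a point): The chip: a flat white ceramic package with a brass window on top and two rows of brass pins below, 68 mm long (x) x 20 mm wide (y) x 9 mm tall overall, 30 g; point at its centre, half-way up, z up. It lies on a fixed black foam pad 90 x 70 x 6 mm.
- lid_1_centre (a point): Grey plastic lid, 90 g; point at its centre, half-way up (23.5 mm above its underside), z up. Plate 130 (x) x 102 (y) x 5 mm; on it in the middle an upright grip ridge 60 mm long (x), 14 mm wide (y), 24 mm tall; under it a plug 18 mm deep on which it rests: plate top 23 mm, ridge top 47 mm over the desk. Fits either way round (half a turn).
- lid_2_centre (a point): A second lid; point, axes and sizes as lid_1 except for its plug. The three plugs differ in length and width by 12 mm a step, hidden from above. Which lid fits the framed tub changes from start to start: find it by trying.
- lid_3_centre (a point): A third lid; point, axes and sizes as lid_1 except for its plug.
- pen_pot: Red round pot with pens, 76 mm across, about 150 mm tall with the pens, loose; origin at the centre of its underside. Not to be knocked over.
- eyepiece: Black microscope eyepiece standing upright on the desk beyond the framed tub, 52 mm across, 50 mm tall, loose; origin at the centre of its underside. Not to be knocked over.
There are look-alikes about, which are no part of the job. There is more than one size of the part that bears chip_centre; the job needs the smallest.

How it is judged:
By the outcome, as a careful person would: the job done as asked, in the order asked, and still so for the second after the job is handed in, with the robot touching nothing.
It also fails if it takes over 70 s, if anything falls off the work surface, if the arm or the gripper's body presses on something with over 40 N, if the wrist force passes 120 N, or if a joint passes its speed limit or range.

### The arm

A 7-joint arm with a two-finger parallel gripper is mounted at the origin on the work surface. World frame = base frame: x ahead of the robot, y to its left, z up, the work surface at z = 0. Lengths are in m, angles in rad, forces in N, time in s.
With the tool pointing down it reaches from about 0.425 to 0.925 m from the base axis. Payload 6.8 kg.
Tool frame: the origin (TCP) lies midway between the tips of the shut fingers; the grasp point (between the pads) lies 19 mm behind it (grip_point_offset is the distance from the TCP to the grasp point, in m); y points along the fingers, x is the direction in which the jaws open and shut, and the axes are right-handed (so a half turn about y gives the same grasp; the last joint's range is limited). The gripper opens to 85 mm and grips with 20 to 120 N. Pads are 22 mm wide; open, the fingers measure 114 mm over their backs; the gripper's body (76 mm by 85 mm) begins 54 mm behind the grasp point. The pads swing forward as they close: fully open they stand 13 mm farther back than shut.
Start: joints at [-1.409, 0.477, 0.022, 1.555, -0.011, 1.109, -0.083], TCP at [0.18, 0.651, 0.202] pointing down, gripper open.
Joint ranges: [-2.96, 2.96], [-0.34, 2.1], [-1.41, 1.46], [0.24, 2.44], [-1.37, 4.51], [0.17, 1.92], [-2.96, 2.96]. Speed limits (rad/s): [2.39, 2.39, 3.14, 3.14, 3.14, 3.14, 3.14].

### API

Orientations are given as a unit quaternion [w, x, y, z].
In Python, from station import get_obs, read_camera, hand_in, grip_point_offset gives the robot as it stands.
- The arm moves only by the tool play_rows, never from a script. Its argument "increments" is a list of rows, each a list of 2 entries, a list of its own where there are three numbers: the shift along the tool's x, y, z in m, then the turn, a rotation vector about the tool's x, y, z in degrees. In form: [[[tx, ty, tz], [ax, ay, az]], ...]. A call has 1 to 20 rows; each row shifts and turns the commanded pose from where the row before left it, along the tool's axes as they then stand; what a row does not reach is not made up. A row lasts 1/12 s, in which the tool goes at most 41.7 mm and 7.16 degrees, less where a joint would pass 70% of its speed; a pose out of reach is approached as far as the arm can. A call with a gripper value outside its range is refused whole. "gripper" is the finger opening in m, from 0 to 0.0854, set as the call begins (left out, the last holds). The fingers move at their own pace and stop on an object; "grip_force" is the grip in N (left out, the last holds). Time passes only in rows, so rows that do not move let the fingers close. It gives the time, the measured TCP pose, the force and the opening at its end, in the units of the state.
- get_obs(): the state, without advancing time (a new reading comes with each control period).
- read_camera(name): name is "side" or "top" or "wrist"; returns a dict with "color" (480x640x3 uint8, red, green, blue), "range_z" (480x640 float32, m along the optical axis (not along the pixel's ray), 0 where there is no reading), "intrinsics" (3x3 intrinsics, pixels), "R" (3x3) and "t" (3): a world point X has camera coordinates R X + t; the wrist camera has in their place "hand_eye" (4x4, takes a point from camera to tool coordinates, whose origin is the TCP and whose axes are the tool frame's). Camera axes: x right, y down, z forward; pixel columns grow to the right and rows downward; lengths in m; the calibration is good to about 2 mm. A picture is of the moment at which its call begins: read the wrist's pose just before it.
- hand_in(): hands the job in, once; it reports no verdict.
The state is a dict: "t": time; "q": joint angles; "joint_vel": joint speeds; "joint_torque": joint torques, N m; "eef_pos": TCP position; "tool_rot": TCP orientation; "contact_force": force on the tool from outside, world axes, zero at the start; "torque": the same for the moment, N m; "gripper_width": opening from 0.0 (shut) to 1.0 (fully open).
Only numpy, scipy, OpenCV 4.12 (cv2) and the standard library are available. Lean on these libraries where they do the work, as an engineer would, in place of code of your own. Each camera call takes 0.05 s, during which the arm holds its last target. There are 200 camera calls.

## Working session

There is one attempt and no reset: what is moved stays moved. The work goes in short steps, Python scripts to look and compute and a tool call to move; the robot and the scene stay as the last step left them, time stands still between calls to the robot, and variables do not carry over. Pictures are saved under pics/ and viewed, about 8 in all and at most 12, crops included, and the job is handed in when it is done.

Besides the shell and the picture viewer there is one more tool, called after ">>>" in YAML: its name, and indented under it one key for each argument. play_rows: Moves the arm, as the interface text tells. Its arguments: {"type":"object","properties":{"increments":{"type":"array","items":{"type":"array"}},"gripper":{"type":"number"},"grip_force":{"type":"number"}},"required":["increments"]}

```bash
ls; mkdir -p pics; python3 - <<'E'
from station import *
import cv2,numpy as np
o=get_obs();print(o)
print(grip_point_offset)
for n in("top","side"):
    c=read_camera(n);np.savez(f"{n}0.npz",**c)
    cv2.imwrite(f"pics/{n}0.png",c["color"][:,:,::-1])
    print(n,c["intrinsics"],c["R"],c["t"])
E
```

```text
pics
{'t': 0.0, 'q': array([-1.4090951 ,  0.477768  ,  0.0223826 ,  1.55648744, -0.01152177,
        1.109298  , -0.08309143]), 'joint_vel': array([ 2.27654704e-04, -1.59221365e-03,  1.93740418e-03,  1.79836635e-03,
        1.40890151e-03, -1.43895267e-03, -2.36452744e-05]), 'joint_torque': array([-3.84538034e-04, -5.96440673e+01,  1.60731889e+00, -2.81200522e+01,
        1.23940801e-02,  9.39641468e-03,  6.59573004e-06]), 'eef_pos': array([0.17977735, 0.64993218, 0.20133292]), 'tool_rot': array([-0.56227745,  0.56313631,  0.42772125, -0.42869114]), 'contact_force': array([ 0.33703277,  1.03061455, -0.37576714]), 'torque': array([-0.08197736, -0.00358481,  0.01036401]), 'gripper_width': 1.0003205679660498}
0.0187
top [[569.2023282    0.         323.26900132]
 [  0.         569.2023282  245.12984433]
 [  0.           0.           1.        ]] [[-2.04979837e-02 -9.99789886e-01  1.26596869e-04]
 [-9.77866927e-01  2.00221412e-02 -2.08267585e-01]
 [ 2.08221291e-01 -4.39286045e-03 -9.78071877e-01]] [0.08210273 0.59361548 1.16256826]
side [[443.80166239   0.         320.0976184 ]
 [  0.         443.80166239 236.86921778]
 [  0.           0.           1.        ]] [[ 0.87869351 -0.47706141 -0.01761049]
 [-0.3660946  -0.64971192 -0.66622005]
 [ 0.30638614  0.59185034 -0.74554726]] [-0.49158926  0.32477082  1.05772937]
```

View pics/top0.png

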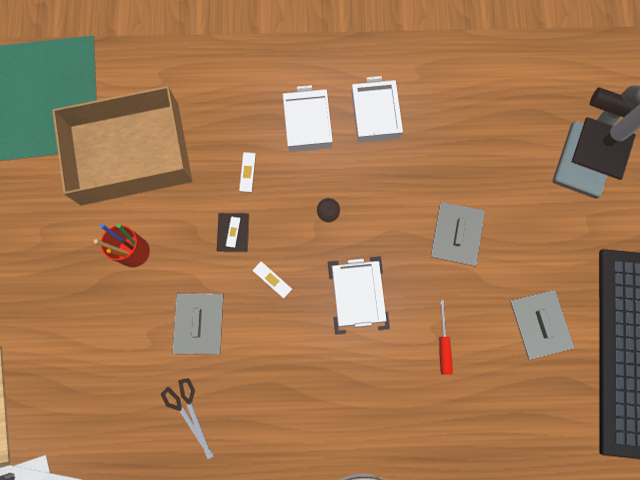

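View pics/side0.png

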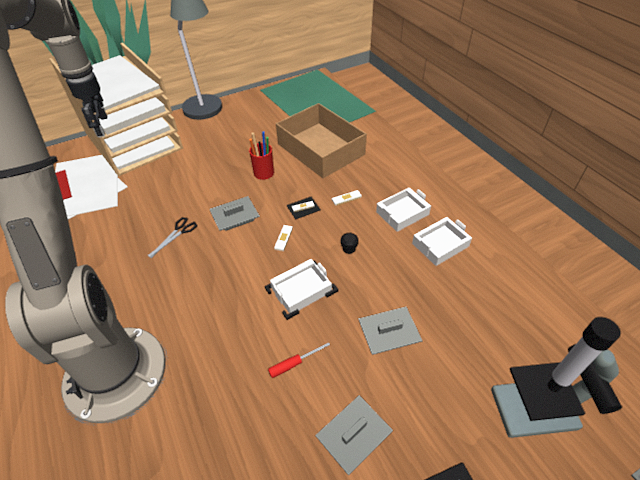

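The top view shows the framed tub at (358,294). There are three white chips: (247,172) and (272,280) lie on bare wood and look longer, while (233,232) lies on the black pad and looks smallest, so it is the candidate. The lids are at (198,323), (458,233) and (542,325), the pen pot at (125,246) and the eyepiece at (328,210). Next I measure all of these.

```bash
cat > h.py <<'E'
import numpy as np,cv2
from scipy.spatial.transform import Rotation as Rn
def ray(c,uv,z,R=None,t=None):
    "pixels -> world points on plane z"
    R=c["R"] if R is None else R; t=c["t"] if t is None else t
    uv=np.atleast_2d(uv).astype(float); K=c["intrinsics"]
    d=np.c_[(uv[:,0]-K[0,2])/K[0,0],(uv[:,1]-K[1,2])/K[1,1],np.ones(len(uv))]@R
    o=-R.T@t
    return o+d*((z-o[2])/d[:,2])[:,None]
def rect(P):
    "min-area rect of world xy points -> centre mm, long, short, angle of the long axis deg"
    (cx,cy),(w,h),a=cv2.minAreaRect((P[:,:2]*1000).astype(np.float32))
    if w<h:w,h,a=h,w,a+90
    return np.round([cx,cy,w,h,(a+90)%180-90],1)
def blobs(c,mask,z,amin=60,**k):
    cs,_=cv2.findContours(mask.astype(np.uint8),cv2.RETR_EXTERNAL,cv2.CHAIN_APPROX_NONE)
    for q in cs:
        if cv2.contourArea(q)<amin:continue
        yield q[:,0].mean(0).round(),rect(ray(c,q[:,0],z,**k))
def wristcam(o,c):
    q=o["tool_rot"];Rt=Rn.from_quat([q[1],q[2],q[3],q[0]]).as_matrix()
    T=np.eye(4);T[:3,:3]=Rt;T[:3,3]=o["eef_pos"];M=T@c["hand_eye"]
    return M[:3,:3].T,-M[:3,:3].T@M[:3,3]
E
python3 - <<'E'
from h import *
c=dict(np.load("top0.npz"));im=c["color"].astype(int);mx=im.max(2);mn=im.min(2)
hsv=cv2.cvtColor(c["color"],cv2.COLOR_RGB2HSV)
grey=(mx-mn<25)&(mx>95)&(mx<165)
print("lids");[print(u,r) for u,r in blobs(c,grey,.023,800)]
white=(mn>185)
print("white chips z.015/ tub z.038")
for u,r in blobs(c,white,.012,100):print(u,r)
for u,r in blobs(c,white,.038,800):print("tub",u,r)
dark=(mx<60)
for u,r in blobs(c,dark,.006,60):print("dark",u,r)
red=(im[:,:,0]>130)&(im[:,:,1]<60)
for u,r in blobs(c,red,.05,100):print("red",u,r)
# ridges
for u in((198,323),(458,233),(542,325)):
    m=np.zeros(grey.shape,bool);s=np.s_[u[1]-20:u[1]+21,u[0]-20:u[0]+21];m[s]=(mx<90)[s]
    for b in blobs(c,m,.035,20):print("ridge",b)
    z=c["range_z"]; print(z[u[1],u[0]],z[u[1],u[0]+15])
big=[cv2.resize(c["color"][y:y+120,x:x+130,::-1],None,fx=5.8,fy=4.8,interpolation=cv2.INTER_CUBIC) for x,y in((185,150),)]
tub=cv2.resize(c["color"][245:345,310:410,::-1],(576,576),interpolation=cv2.INTER_CUBIC)
cv2.imwrite("pics/chips.png",cv2.resize(np.hstack([cv2.resize(c["color"][145:305,200:300,::-1],(360,576),interpolation=cv2.INTER_CUBIC),tub[:,:430]]),(790,576)))
E
```

```text
lids
[198. 323.] [437.2 344.5 128.8 101.1  -2.1]
[541. 325.] [ 420.1 -397.7  129.1  101.5   12.7]
[458. 234.] [ 624.7 -230.4  128.9  101.4  -13.1]
[578. 162.] [ 796.2 -539.6  158.1  107.7  -22.5]
white chips z.015/ tub z.038
[ 38. 472.] [147.4 665.7 165.5  45.   88.8]
[272. 279.] [531.1 185.1  93.8  28.   47.3]
[358. 290.] [499.1  -5.9 147.5 104.5   4.6]
[233. 232.] [641.3 273.2  68.5  20.1  -9.8]
[247. 172.] [783.1 241.9  94.2  27.6  -5.1]
[307. 117.] [915.4 101.7 133.5 104.1   4.7]
[377. 108.] [935.7 -63.9 133.7 104.4   4.7]
tub [358. 290.] [495.8  -4.2 144.4 102.3   4.6]
tub [307. 117.] [903.4 101.1 130.7 101.9   4.7]
tub [377. 108.] [923.3 -61.  130.9 102.2   4.7]
dark [621. 351.] [ 362.7 -567.3  439.8   89.4   -7.3]
dark [604. 148.] [ 827.4 -589.5  120.8  118.5  -22.9]
dark [610. 101.] [ 940.8 -624.7   97.5   54.5   63. ]
red [445. 355.] [ 358.2 -180.8   73.9   22.    -1. ]
red [121. 246.] [609.1 512.9  77.8  67.4 -63. ]
1.2040206 1.2328038
1.2503954 1.274773
ridge (array([541., 324.]), array([ 418.9, -392.2,   57.2,    6.9,   13.2]))
1.2127978 1.2294695
```

View pics/chips.png

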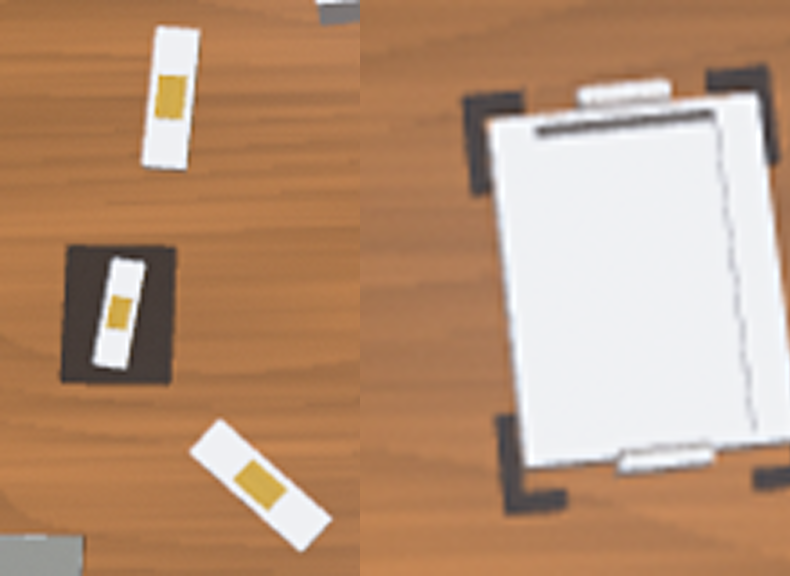

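The crop confirms it. The chip on the pad, (233,232) in the top view, measures 68 x 20 mm and the other two measure 94 x 28 mm, so the pad one is the right chip. The tub's mouth looks narrow in y. Next I write the move arithmetic helper.

```bash
cat >> h.py <<'E'
def heading(o):
    q=o["tool_rot"];M=Rn.from_quat([q[1],q[2],q[3],q[0]]).as_matrix();return M
def plan(o,p,a):
    "rotation vector (deg) in tool axes to point down with jaw axis at heading a (mod 180), then shift in turned tool axes"
    M=heading(o);best=None
    for b in (a,a+180):
        x=np.array([np.cos(np.radians(b)),np.sin(np.radians(b)),0]);T=np.c_[x,np.cross([0,0,-1],x),[0,0,-1]]
        v=Rn.from_matrix(M.T@T).as_rotvec(degrees=True)
        if best is None or np.linalg.norm(v)<np.linalg.norm(best[0]):best=(v,T)
    v,T=best;s=T.T@(np.array(p)-o["eef_pos"]*1000)
    print("turn",v.round(1),"shift mm",s.round(1),"rows",np.ceil([np.linalg.norm(v)/7,np.linalg.norm(s)/41]),"q7 %.2f"%o["q"][6])
def show(o):
    M=heading(o);print("t %.2f"%o["t"],"pos",(o["eef_pos"]*1000).round(1),"jaw hdg %.1f"%np.degrees(np.arctan2(M[1,0],M[0,0])),"tilt",M[:2,2].round(3),"F",o["contact_force"].round(1),"w %.3f"%o["gripper_width"],"q",o["q"].round(2))
E
python3 - <<'E'
from h import *;from station import *
o=get_obs();show(o);plan(o,[600,262,200],80)
c=read_camera("wrist");print(c["hand_eye"].round(3),c["intrinsics"])
E
```

```text
t 0.10 pos [179.8 650.  201.4] jaw hdg 74.5 tilt [-0.964  0.266] F [ 0.3  0.1 -0.2] w 0.998 q [-1.41  0.48  0.02  1.56 -0.01  1.11 -0.08]
turn [-89.9  -4.2  -4.4] shift mm [-309.1  481.2    1.4] rows [13. 14.] q7 -0.08
[[ 1.    -0.001  0.    -0.001]
 [-0.    -0.278  0.96  -0.172]
 [-0.001 -0.96  -0.278  0.07 ]
 [ 0.     0.     0.     1.   ]] [[331.30996474   0.         315.20305763]
 [  0.         331.30996474 235.15031352]
 [  0.           0.           1.        ]]
```

```bash
sed -i 's/T=np.c_\[x,np.cross(\[0,0,-1\],x),\[0,0,-1\]\]/T=np.c_[x,[0,0,-1],np.cross(x,[0,0,-1])]/; s/M\[:2,2\].round/M[:2,1].round/' h.py
python3 - <<'E'
from h import *;from station import *
o=get_obs();show(o);plan(o,[641,273,150],80)
E
```

```text
t 0.15 pos [179.8 650.1 201.6] jaw hdg 74.5 tilt [-0.    -0.001] F [-0.   0.4  0.6] w 0.998 q [-1.41  0.48  0.02  1.56 -0.01  1.11 -0.08]
turn [ 0.  -5.5 -0.1] shift mm [-291.3   51.6 -519.7] rows [ 1. 15.] q7 -0.08
```

>>> play_rows:
  increments:
    - [[0, 0, 0], [0, -5.5, 0]]
    - [[-0.0182, 0.0032, -0.0325], [0, 0, 0]]
    - [[-0.0182, 0.0032, -0.0325], [0, 0, 0]]
    - [[-0.0182, 0.0032, -0.0325], [0, 0, 0]]
    - [[-0.0182, 0.0032, -0.0325], [0, 0, 0]]
    - [[-0.0182, 0.0032, -0.0325], [0, 0, 0]]
    - [[-0.0182, 0.0032, -0.0325], [0, 0, 0]]
    - [[-0.0182, 0.0032, -0.0325], [0, 0, 0]]
    - [[-0.0182, 0.0032, -0.0325], [0, 0, 0]]
    - [[-0.0182, 0.0032, -0.0325], [0, 0, 0]]
    - [[-0.0182, 0.0032, -0.0325], [0, 0, 0]]
    - [[-0.0182, 0.0032, -0.0325], [0, 0, 0]]
    - [[-0.0182, 0.0032, -0.0325], [0, 0, 0]]
    - [[-0.0182, 0.0032, -0.0325], [0, 0, 0]]
    - [[-0.0182, 0.0032, -0.0325], [0, 0, 0]]
    - [[-0.0182, 0.0032, -0.0325], [0, 0, 0]]
    - [[-0.0182, 0.0032, -0.0325], [0, 0, 0]]
    - [[0, 0, 0], [0, 0, 0]]
    - [[0, 0, 0], [0, 0, 0]]
  gripper: 0.045

```text
t: 1.73
eef_pos: [0.6434, 0.2702, 0.1503]
tool_rot: [-0.542, 0.543, 0.453, -0.454]
contact_force: [-0.0, 0.7, 0.3]
gripper_width: 0.529
```

```bash
python3 - <<'E'
from h import *;from station import *
o=get_obs();show(o)
c=read_camera("wrist");R,t=wristcam(o,c);im=c["color"].astype(int)
cv2.imwrite("pics/w1.png",c["color"][:,:,::-1])
for u,r in blobs(c,im.min(2)>180,.015,300,R=R,t=t):print(u,r)
plan(o,[641,273,9],80)
E
```

```text
t 1.73 pos [643.4 270.2 150.3] jaw hdg 79.7 tilt [-0.    -0.002] F [-0.   0.7  0.3] w 0.529 q [-0.58  0.56  0.14  1.55 -0.08  1.04  0.97]
[168. 441.] [878.   48.9  61.8  25.1 -58.5]
[315. 345.] [784.2 243.1  93.7  28.1  -5.3]
[320. 214.] [643.  273.9  68.1  20.5  -9.6]
[ 13. 135.] [525.   25.7  89.5  38.9 -25.2]
[198. 111.] [533.6 186.8  93.3  28.   47.1]
[341.  21.] [484.7 319.9  50.2  31.6  87.6]
turn [ 0.  -0.3 -0.1] shift mm [  2.3 141.3   2.8] rows [1. 4.] q7 0.97
```

View pics/w1.png

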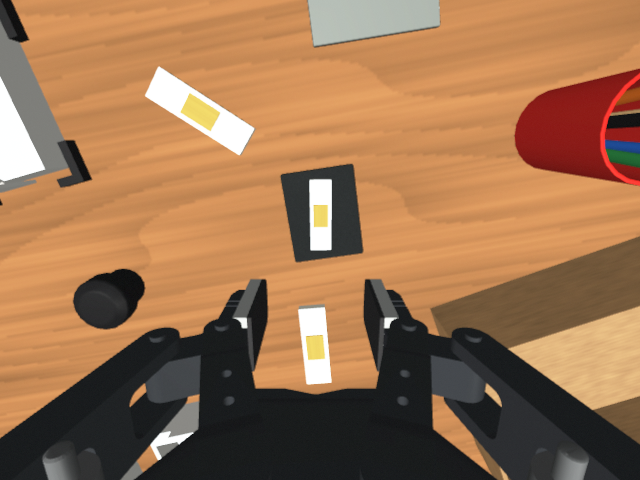

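The wrist view shows the small chip on its pad at (320,214), which gives (643,274) mm at -9.6°. Now I go down and grip it.

>>> play_rows:
  increments:
    - [[0.0036, 0.02, 0.001], [0, 0, 0]]
    - [[0, 0.035, 0], [0, 0, 0]]
    - [[0, 0.035, 0], [0, 0, 0]]
    - [[0, 0.03, 0], [0, 0, 0]]
    - [[0, 0.015, 0], [0, 0, 0]]
    - [[0, 0.007, 0], [0, 0, 0]]
    - [[0, 0, 0], [0, 0, 0]]
    - [[0, 0, 0], [0, 0, 0]]

```text
t: 2.45
eef_pos: [0.642, 0.2787, 0.0105]
tool_rot: [-0.541, 0.541, 0.456, -0.454]
contact_force: [0.5, 0.3, 0.4]
gripper_width: 0.527
```

>>> play_rows:
  increments:
    - [[0, 0, 0], [0, 0, 0]]
    - [[0, 0, 0], [0, 0, 0]]
    - [[0, 0, 0], [0, 0, 0]]
    - [[0, 0, 0], [0, 0, 0]]
    - [[0, 0, 0], [0, 0, 0]]
    - [[0, 0, 0], [0, 0, 0]]
  gripper: 0.0
  grip_force: 30

```text
t: 2.95
eef_pos: [0.6415, 0.2776, 0.0094]
tool_rot: [-0.542, 0.542, 0.455, -0.455]
contact_force: [0.3, 1.1, 0.2]
gripper_width: -0.002
```

>>> play_rows:
  increments:
    - [[0, -0.01, 0], [0, 0, 0]]
    - [[0, -0.03, 0], [0, 0, 0]]
    - [[0, -0.04, 0], [0, 0, 0]]
    - [[0, -0.04, 0], [0, 0, 0]]
    - [[0, -0.04, 0], [0, 0, 0]]
    - [[0, 0, 0], [0, 0, 0]]

```text
t: 3.45
eef_pos: [0.6465, 0.2795, 0.1799]
tool_rot: [-0.54, 0.543, 0.46, -0.449]
contact_force: [1.9, 0.6, 1.6]
gripper_width: 0.002
```

```bash
python3 - <<'E'
from h import *;from station import *
o=get_obs();show(o)
c=read_camera("wrist");cv2.imwrite("pics/w2.png",c["color"][150:480:,100:540,::-1])
plan(o,[495,-5,185],94.6)
E
```

```text
t 3.45 pos [646.5 279.5 179.9] jaw hdg 80.0 tilt [0.014 0.007] F [1.9 0.6 1.6] w 0.002 q [-0.59  0.54  0.14  1.52 -0.08  1.07  0.96]
turn [  0.8 -14.6   0.4] shift mm [-271.4   -5.1  173.8] rows [3. 8.] q7 0.96
```

The gripper closed on nothing, so I look before going on.

```bash
python3 - <<'E'
from h import *;from station import *
o=get_obs();show(o)
c=read_camera("wrist");R,t=wristcam(o,c);im=c["color"].astype(int)
cv2.imwrite("pics/w2.png",c["color"][:,:,::-1])
for z in (.015,):
  for u,r in blobs(c,im.min(2)>180,z,300,R=R,t=t):print(u,r)
c=read_camera("top");im=c["color"].astype(int)
for u,r in blobs(c,im.min(2)>185,.015,100):print("top",u,r)
E
```

```text
t 3.50 pos [644.8 278.8 175.9] jaw hdg 80.0 tilt [0.01  0.005] F [ 0.  -0.7 -1.4] w -0.000 q [-0.59  0.54  0.14  1.53 -0.08  1.07  0.96]
[310. 208.] [643.1 273.8  67.8  20.5  -9.8]
[197. 111.] [533.7 186.8  93.3  28.3  47.3]
[ 14. 127.] [520.5  23.  122.9  49.8 -25.2]
[355.  21.] [482.2 345.5 102.9  39.5  88. ]
top [ 38. 473.] [147.8 664.3 165.1  44.8  88.8]
top [275. 279.] [529.8 183.9  91.   27.7  47.3]
top [358. 290.] [498.7  -5.7 147.1 104.2   4.7]
top [247. 172.] [782.1 241.5  93.9  27.5  -5.4]
top [307. 117.] [914.  101.6 133.2 103.8   4.7]
top [377. 108.] [934.2 -63.4 133.4 103.8   4.7]
```

View pics/w2.png

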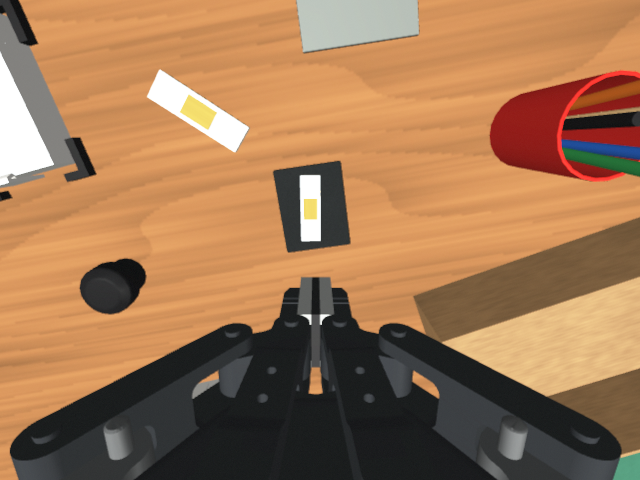

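The wrist view shows the chip untouched on its pad at (310,208). The fingertips at (316,280) look farther back than the stated TCP, so I check with depth.

```bash
python3 - <<'E'
from h import *;from station import *
c=read_camera("wrist");K=c["intrinsics"];z=c["range_z"];H=c["hand_eye"]
for u in(306,325):
  for v in range(268,345,6):
    d=z[v,u];p=np.linalg.inv(K)@[u,v,1]*d;print(u,v,(1000*(H@[*p,1])[:3]).round(0),end=" | ")
  print()
for u,v in((310,185),(310,225),(290,240),(250,300)):
    d=z[v,u];p=np.linalg.inv(K)@[u,v,1]*d;print(u,v,(1000*(H@[*p,1])[:3]).round(0))
show(get_obs())
E
```

```text
306 268 [-11. 169. -66.] | 306 274 [-11. 169. -73.] | 306 280 [ -5. -38.  11.] | 306 286 [ -5. -43.  10.] | 306 292 [ -5. -49.  10.] | 306 298 [ -5. -53.  10.] | 306 304 [ -4. -60.  11.] | 306 310 [ -4. -64.  11.] | 306 316 [ -4. -67.  10.] | 306 322 [ -4. -73.  11.] | 306 328 [ -4. -77.  11.] | 306 334 [ -4. -82.  12.] | 306 340 [ -4. -84.  11.] | 
325 268 [ 10. 169. -66.] | 325 274 [ 10. 170. -74.] | 325 280 [  3. -38.  11.] | 325 286 [  3. -44.  11.] | 325 292 [  3. -49.  10.] | 325 298 [  3. -54.  10.] | 325 304 [  3. -60.  11.] | 325 310 [  3. -63.  10.] | 325 316 [  2. -68.  10.] | 325 322 [  2. -73.  11.] | 325 328 [  2. -78.  12.] | 325 334 [  2. -81.  12.] | 325 340 [  2. -85.  12.] | 
310 185 [ -6. 155.  27.]
310 225 [ -6. 154. -14.]
290 240 [-28. 164. -32.]
250 300 [ -75.  168. -105.]
t 3.65 pos [640.7 277.4 168.6] jaw hdg 80.0 tilt [-0.001 -0.   ] F [ 0.3 -0.5 -0.4] w -0.001 q [-0.59  0.55  0.14  1.53 -0.08  1.07  0.96]
```

Depth puts the real fingertips about 37 mm behind the reported TCP; the desk and chip heights agree with everything else. That explains the miss. I go lower in stages, watching the force and the camera.

>>> play_rows:
  increments:
    - [[-0.003, 0.02, -0.003], [0, 0, 0]]
    - [[0, 0.04, 0], [0, 0, 0]]
    - [[0, 0.04, 0], [0, 0, 0]]
    - [[0, 0.04, 0], [0, 0, 0]]
    - [[0, 0.03, 0], [0, 0, 0]]
    - [[0, 0.01, 0], [0, 0, 0]]
    - [[0, 0, 0], [0, 0, 0]]
    - [[0, 0, 0], [0, 0, 0]]
    - [[0, 0, 0], [0, 0, 0]]
    - [[0, 0, 0], [0, 0, 0]]
  gripper: 0.045

```text
t: 4.48
eef_pos: [0.6456, 0.2749, -0.0083]
tool_rot: [-0.541, 0.542, 0.456, -0.453]
contact_force: [-0.2, -0.1, 1.2]
gripper_width: 0.524
```

```bash
python3 - <<'E'
from h import *;from station import *
c=read_camera("wrist");K=c["intrinsics"];z=c["range_z"];H=c["hand_eye"];im=c["color"].astype(int)
o=get_obs();show(o);R,t=wristcam(o,c)
cv2.imwrite("pics/w3.png",c["color"][:,:,::-1])
for u,r in blobs(c,im.min(2)>180,.015,300,R=R,t=t):print(u,r)
vv,uu=np.mgrid[200:480,200:440];d=z[vv,uu];P=np.stack([(uu-K[0,2])/K[0,0]*d,(vv-K[1,2])/K[1,1]*d,d],-1)@H[:3,:3].T+H[:3,3]
m=(d>0)&(abs(P[...,0])<45)&(P[...,2]>5)&(P[...,2]<14)&(abs(P[...,0])>15)
y=P[m];print("finger front face lowest y",np.percentile(y[:,1],[99.5,95,50])*1000, len(y))
E
```

```text
t 4.53 pos [645.4 274.8  -8.5] jaw hdg 80.0 tilt [0.003 0.002] F [-0.   0.3  0.6] w 0.525 q [-0.57  0.75  0.11  1.63 -0.11  0.77  0.99]
[315. 280.] [643.2 273.8  68.1  20.3  -9.6]
[78. 85.] [539.5 193.7  75.2  27.2  47.2]Traceback (most recent call last):
  File "<stdin>", line 8, in <module>
    return _quantile_unchecked(
        a, q, axis, out, overwrite_input, method, keepdims, weights)
    return _ureduce(a,
                    func=_quantile_ureduce_func,
    ...<5 lines>...
                    overwrite_input=overwrite_input,
                    method=method)
    r = func(a, **kwargs)
    result = _quantile(arr,
                       quantiles=q,
    ...<2 lines>...
                       out=out,
                       weights=wgt)
    slices_having_nans = np.isnan(arr[-1, ...])
                                  ~~~^^^^^^^^^
IndexError: index -1 is out of bounds for axis 0 with size 0
```

View pics/w3.png

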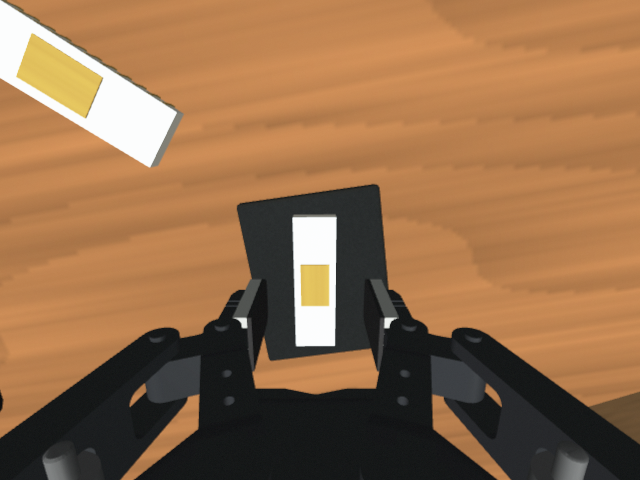

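The wrist view shows the jaws straddling the chip at (315,280) but still about 20 mm too high, with no contact even at TCP z = -8 mm, so the 37 mm offset holds. I continue down.

>>> play_rows:
  increments:
    - [[0, 0.01, 0], [0, 0, 0]]
    - [[0, 0.006, 0], [0, 0, 0]]
    - [[0, 0.004, 0], [0, 0, 0]]
    - [[0, 0, 0], [0, 0, 0]]
    - [[0, 0, 0], [0, 0, 0]]
    - [[0, 0, 0], [0, 0, 0]]

```text
t: 5.03
eef_pos: [0.6447, 0.2746, -0.0252]
tool_rot: [0.542, -0.541, -0.455, 0.454]
contact_force: [-14.0, -5.3, 40.8]
gripper_width: 0.526
```

>>> play_rows:
  increments:
    - [[0, 0, 0], [0, 0, 0]]
    - [[0, 0, 0], [0, 0, 0]]
    - [[0, 0, 0], [0, 0, 0]]
    - [[0, 0, 0], [0, 0, 0]]
    - [[0, 0, 0], [0, 0, 0]]
    - [[0, 0, 0], [0, 0, 0]]
  gripper: 0.0
  grip_force: 30

```text
t: 5.53
eef_pos: [0.6493, 0.2754, -0.0228]
tool_rot: [-0.541, 0.543, 0.458, -0.451]
contact_force: [-7.3, -3.9, 44.3]
gripper_width: 0.221
```

>>> play_rows:
  increments:
    - [[0, -0.01, 0], [0, 0, 0]]
    - [[0, -0.02, 0], [0, 0, 0]]
    - [[0, -0.03, 0], [0, 0, 0]]
    - [[0, -0.04, 0], [0, 0, 0]]
    - [[0, -0.04, 0], [0, 0, 0]]
    - [[0, 0, 0], [0, 0, 0]]
    - [[0, 0, 0], [0, 0, 0]]
    - [[0, 0, 0], [0, 0, 0]]

```text
t: 6.2
eef_pos: [0.6432, 0.274, 0.1084]
tool_rot: [0.542, -0.541, -0.454, 0.455]
contact_force: [0.1, 0.1, -0.7]
gripper_width: 0.222
```

```bash
python3 - <<'E'
from h import *;from station import *
c=read_camera("wrist");K=c["intrinsics"];z=c["range_z"];H=c["hand_eye"];im=c["color"].astype(int)
o=get_obs();show(o)
m=(im.min(2)>180)&(z<.2)&(z>0);m=cv2.morphologyEx(m.astype(np.uint8),cv2.MORPH_OPEN,np.ones((3,3)))
v,u=np.nonzero(m);d=z[v,u];P=np.c_[(u-K[0,2])/K[0,0]*d,(v-K[1,2])/K[1,1]*d,d]@H[:3,:3].T+H[:3,3]
print("chip in tool",len(P),(P.mean(0)*1000).round(1),(np.ptp(P,axis=0)*1000).round(1),(np.percentile(P,[2,98],axis=0)*1000).round(1))
plan(o,[495,-5,160],94.6)
E
```

```text
t 6.25 pos [642.5 273.7 107.3] jaw hdg 80.1 tilt [-0.003 -0.001] F [ 0.5 -0.5 -1.3] w 0.224 q [-0.58  0.61  0.13  1.58 -0.09  0.96  0.98]
chip in tool 4980 [ -1.  -38.9   8.5] [27.1 37.2 69.3] [[-10.7 -50.3 -27.5]
 [  8.8 -37.1  38.7]]
turn [ -0.1 -14.5  -0.1] shift mm [-266.   -52.7  169.4] rows [3. 8.] q7 0.98
```

The chip is held: opening 19 mm, top face about 37 mm behind the TCP. I carry it over the tub.

>>> play_rows:
  increments:
    - [[0, 0, 0], [0, -7, 0]]
    - [[0, 0, 0], [0, -7.1, 0]]
    - [[-0.0296, -0.001, 0.0188], [0, -0.4, 0]]
    - [[-0.0296, -0.001, 0.0188], [0, 0, 0]]
    - [[-0.0296, -0.001, 0.0188], [0, 0, 0]]
    - [[-0.0296, -0.001, 0.0188], [0, 0, 0]]
    - [[-0.0296, -0.001, 0.0188], [0, 0, 0]]
    - [[-0.0296, -0.001, 0.0188], [0, 0, 0]]
    - [[-0.0296, -0.001, 0.0188], [0, 0, 0]]
    - [[-0.0296, -0.001, 0.0188], [0, 0, 0]]
    - [[-0.0296, -0.001, 0.0188], [0, 0, 0]]
    - [[0, 0, 0], [0, 0, 0]]
    - [[0, 0, 0], [0, 0, 0]]
    - [[0, 0, 0], [0, 0, 0]]
    - [[0, 0, 0], [0, 0, 0]]

```text
t: 7.5
eef_pos: [0.4962, -0.0034, 0.1174]
tool_rot: [0.48, -0.479, -0.52, 0.52]
contact_force: [-0.2, -0.1, 0.1]
gripper_width: 0.224
```

```bash
python3 - <<'E'
from h import *;from station import *
o=get_obs();show(o)
c=read_camera("wrist");R,t=wristcam(o,c);np.savez("w4.npz",R_=R,t_=t,**c)
cv2.imwrite("pics/w4.png",c["color"][:,:,::-1])
E
```

```text
t 7.50 pos [496.2  -3.4 117.4] jaw hdg 94.7 tilt [-0.001  0.   ] F [-0.2 -0.1  0.1] w 0.224 q [-0.21  0.29  0.11  2.06 -0.05  0.79  1.58]
```

View pics/w4.png

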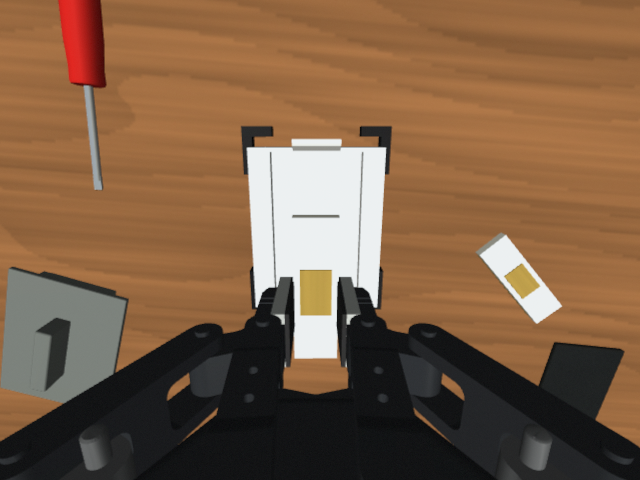

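The view shows the tub rim with corners at (248,148) and (386,148) and its far corners near (253,308) and (381,308). The mouth edges at u=271 and 361 suggest about 69 mm in y. The chip is held straight in the jaws at (316,290).

```bash
python3 - <<'E'
from h import *
c=dict(np.load("w4.npz"));R,t=c["R_"],c["t_"];m=c["color"].min(2)
for v in(155,170,185,200,215,230,245):
    r=m[v];w=np.nonzero(r[200:430]>170)[0]+200;a,b=w[0]-.5,w[-1]+.5
    P=ray(c,[[a,v],[b,v]],.038,R,t)*1000;print(v,a,b,P[:,:2].round(1).tolist(),P.mean(0)[:2].round(1),np.linalg.norm(P[1]-P[0]).round(1))
for u in(255,260,265,280,350,370,376,380):
    w=np.nonzero(m[100:330,u]>170)[0]+100;P=ray(c,[[u,w[0]-.5],[u,w[-1]+.5]],.038,R,t)*1000;print(u,w[0],w[-1],P[:,:2].round(1).tolist(),np.linalg.norm(P[1]-P[0]).round(1))
print(ray(c,[[316,141]],.053,R,t)*1000)
v,u=np.nonzero((c["range_z"]<.2)&(c["range_z"]>0)&(m>180));print("chip px v",np.percentile(v,[.5,99.5]),"u",u.min(),u.max())
d=c["range_z"];K=c["intrinsics"];p=np.linalg.inv(K)@[316,222,1]*d[222,316];print("chip front in tool",(c["hand_eye"]@[*p,1]*1000).round(1),"window px centre v 293",d[293,316])
p=np.linalg.inv(K)@[316,293,1]*d[293,316];print((c["hand_eye"]@[*p,1]*1000).round(1))
E
```

```text
155 246.5 385.5 [[441.2, -59.8], [433.0, 42.6]] [437.1  -8.6] 102.7
170 247.5 384.5 [[452.1, -58.8], [443.8, 43.4]] [448.   -7.7] 102.5
185 248.5 383.5 [[463.2, -57.8], [455.0, 44.2]] [459.1  -6.8] 102.2
200 249.5 382.5 [[474.6, -56.7], [466.5, 45.0]] [470.5  -5.9] 102.0
215 250.5 381.5 [[486.4, -55.6], [478.2, 45.8]] [482.3  -4.9] 101.8
230 251.5 381.5 [[498.4, -54.5], [490.2, 47.4]] [494.3  -3.5] 102.3
245 251.5 380.5 [[510.8, -54.2], [502.5, 48.3]] [506.7  -2.9] 102.9
255 147 298 [[434.6, -53.7], [557.6, -50.0]] 123.0
260 147 297 [[434.3, -50.0], [556.3, -45.9]] 122.1
265 147 289 [[434.0, -46.4], [548.7, -42.0]] 114.7
280 147 318 [[433.2, -35.4], [574.7, -28.2]] 141.7
350 147 318 [[429.0, 15.8], [569.9, 31.3]] 141.7
370 147 295 [[427.9, 30.4], [547.2, 45.6]] 120.3
376 147 306 [[427.5, 34.8], [556.9, 51.9]] 130.5
380 148 249 [[428.0, 37.8], [506.3, 48.4]] 79.1
[[427.10404464  -9.4476338   53.        ]]
chip px v [218. 357.] u 277 354
chip front in tool [-7.00e-01 -3.80e+01  3.73e+01  1.00e+03] window px centre v 293 0.14593732
[-8.00e-01 -3.91e+01  5.40e+00  1.00e+03]
```

Tub centre ≈ (496,-4) at 4.6°. I lower the chip in.

>>> play_rows:
  increments:
    - [[0, 0.02, -0.004], [0, 0, 0]]
    - [[0, 0.03, 0], [0, 0, 0]]
    - [[0, 0.03, 0], [0, 0, 0]]
    - [[0, 0.025, 0], [0, 0, 0]]
    - [[0, 0.02, 0], [0, 0, 0]]
    - [[0, 0.01, 0], [0, 0, 0]]
    - [[0, 0, 0], [0, 0, 0]]
    - [[0, 0, 0], [0, 0, 0]]
    - [[0, 0, 0], [0, 0, 0]]

```text
t: 8.3
eef_pos: [0.5011, -0.004, -0.016]
tool_rot: [-0.479, 0.48, 0.52, -0.519]
contact_force: [-0.2, -0.2, -0.1]
gripper_width: 0.218
```

>>> play_rows:
  increments:
    - [[0, 0.003, 0], [0, 0, 0]]
    - [[0, 0.001, 0], [0, 0, 0]]
    - [[0, 0, 0], [0, 0, 0]]
    - [[0, 0, 0], [0, 0, 0]]

```text
t: 8.63
eef_pos: [0.5002, -0.0044, -0.0205]
tool_rot: [-0.48, 0.48, 0.52, -0.519]
contact_force: [0.3, 0.0, -0.1]
gripper_width: 0.222
```

>>> play_rows:
  increments:
    - [[0, 0.002, 0], [0, 0, 0]]
    - [[0, 0.001, 0], [0, 0, 0]]
    - [[0, 0, 0], [0, 0, 0]]
    - [[0, 0, 0], [0, 0, 0]]

```text
t: 8.97
eef_pos: [0.4999, -0.0044, -0.024]
tool_rot: [0.48, -0.48, -0.519, 0.519]
contact_force: [0.4, -0.8, -0.5]
gripper_width: 0.222
```

>>> play_rows:
  increments:
    - [[0, 0.001, 0], [0, 0, 0]]
    - [[0, 0, 0], [0, 0, 0]]
    - [[0, 0, 0], [0, 0, 0]]
  gripper: 0.03

```text
t: 9.22
eef_pos: [0.5, -0.0044, -0.025]
tool_rot: [0.48, -0.48, -0.519, 0.519]
contact_force: [0.7, 0.1, -0.1]
gripper_width: 0.356
```

>>> play_rows:
  increments:
    - [[0, -0.01, 0], [0, 0, 0]]
    - [[0, -0.02, 0], [0, 0, 0]]
    - [[0, -0.04, 0], [0, 0, 0]]
    - [[0, -0.04, 0], [0, 0, 0]]
    - [[0, -0.04, 0], [0, 0, 0]]
    - [[0, 0, 0], [0, 0, 0]]
    - [[0, 0, 0], [0, 0, 0]]
    - [[0, 0, 0], [0, 0, 0]]

```text
t: 9.88
eef_pos: [0.4996, -0.0044, 0.1255]
tool_rot: [-0.48, 0.48, 0.52, -0.519]
contact_force: [-0.0, -0.3, 0.1]
gripper_width: 0.351
```

```bash
python3 - <<'E'
from h import *;from station import *
o=get_obs();show(o)
c=read_camera("wrist");R,t=wristcam(o,c);np.savez("w5.npz",R_=R,t_=t,**c)
hsv=cv2.cvtColor(c["color"],cv2.COLOR_RGB2HSV);im=c["color"].astype(int)
g=(im[:,:,0]-im[:,:,2]>70)&(im[:,:,0]>170)&(im[:,:,1]>140)
print([b for b in blobs(c,g,.013,50,R=R,t=t)])
v,u=np.nonzero(g);print("depth window",np.median(c["range_z"][g]),)
K=c["intrinsics"];C=(-R.T@t)
for du,dv in((0,0),(0,-30),(0,30),(0,-45),(12,0)):
    pass
from scipy import ndimage
l,n=ndimage.label(g);big=np.argmax(ndimage.sum(g,l,range(1,n+1)))+1
vv,uu=np.nonzero(l==big);print(uu.mean(),vv.mean())
for dv in(-45,-30,0,15):
    a,b=int(vv.mean()+dv),int(uu.mean());d=c["range_z"][a,b];p=np.linalg.inv(K)@[b,a,1]*d;print(a,b,(R.T@(p-t)*1000).round(1))
for n,L in(("L3 near",(624.7,-230.4,-13.1)),("L1",(437.2,344.5,-2.1)),("L2",(420.1,-397.7,12.7))):print(n);plan(o,[L[0],L[1],120],L[2]+90)
E
```

```text
t 9.88 pos [499.6  -4.4 125.5] jaw hdg 94.5 tilt [0. 0.] F [-0.  -0.3  0.1] w 0.351 q [-0.22  0.29  0.12  2.05 -0.05  0.81  1.58]
[(array([519., 273.]), array([533.8, 186.3,  29.5,  18.5,  47.1])), (array([315., 216.]), array([494.8,  -6. ,  20.7,  12.4,   4.5]))]
depth window 0.30372915
518.743288590604 273.3036912751678
228 518 [493.6 182.5   1. ]
243 518 [5.081e+02 1.867e+02 1.000e-01]
273 518 [533.2 185.2  13.3]
288 518 [548.2 189.   13.2]
L3 near
turn [ 0.  17.6  0. ] shift mm [-191.8    5.5 -173.1] rows [3. 7.] q7 1.58
L1
turn [0.  6.6 0. ] shift mm [346.4   5.5  75.2] rows [1. 9.] q7 1.58
L2
turn [ 0.  -8.2  0. ] shift mm [-366.2    5.5  164. ] rows [ 2. 10.] q7 1.58
```

The chip lies flat and centred in the tub; the wrist view puts its window at (495,-6) and 4.5°. Next is the nearest lid, the one at (625,-230).

>>> play_rows:
  increments:
    - [[0, 0, 0], [0, 6, 0]]
    - [[0, 0, 0], [0, 6, 0]]
    - [[0, 0, 0], [0, 5.6, 0]]
    - [[-0.024, 0, -0.0254], [0, 0, 0]]
    - [[-0.024, 0, -0.0254], [0, 0, 0]]
    - [[-0.024, 0, -0.0254], [0, 0, 0]]
    - [[-0.024, 0, -0.0254], [0, 0, 0]]
    - [[-0.024, 0, -0.0254], [0, 0, 0]]
    - [[-0.024, 0, -0.0254], [0, 0, 0]]
    - [[-0.024, 0, -0.0254], [0, 0, 0]]
    - [[-0.024, 0, -0.0254], [0, 0, 0]]
    - [[0, 0, 0], [0, 0, 0]]
    - [[0, 0, 0], [0, 0, 0]]
    - [[0, 0, 0], [0, 0, 0]]
    - [[0, 0, 0], [0, 0, 0]]
  gripper: 0.045

```text
t: 11.18
eef_pos: [0.6536, -0.2355, 0.1237]
tool_rot: [0.554, -0.552, -0.44, 0.441]
contact_force: [-0.3, 0.1, 0.1]
gripper_width: 0.525
```

```bash
cat > lid.py <<'E'
from h import *;from station import *
o=get_obs();show(o)
c=read_camera("wrist");R,t=wristcam(o,c);im=c["color"].astype(int)
z=c["range_z"];K=c["intrinsics"]
vv,uu=np.mgrid[:480,:640];W=(np.stack([(uu-K[0,2])/K[0,0]*z,(vv-K[1,2])/K[1,1]*z,z],-1)-t)@R*1000
T=(W-o["eef_pos"]*1000)@heading(o)
ok=(z>.2)&(np.ptp(im,axis=2)<30)&(im.max(2)>70)
near=ok&(W[...,2]>17)&(W[...,2]<29)   # plate top
ridge=ok&(W[...,2]>40)&(W[...,2]<54)
for n,m in(("plate",near),("ridge",ridge)):
    m=cv2.morphologyEx(m.astype(np.uint8),cv2.MORPH_OPEN,np.ones((3,3)))
    k,l,s,cc=cv2.connectedComponentsWithStats(m)
    for i in range(1,k):
        if s[i,4]<150:continue
        b=l==i; q=cv2.findContours(b.astype(np.uint8),0,1)[0][0][:,0]
        r=rect(ray(c,q,.023 if n=="plate" else .047,R,t));print(n,s[i].tolist(),r,"z",np.median(W[b][:,2]).round(1))
        if n=="ridge" and r[2]>50: plan(o,[r[0],r[1],0],r[4]+90)
E
python3 lid.py
```

```text
t 11.18 pos [ 653.6 -235.5  123.7] jaw hdg 77.0 tilt [-0.003  0.002] F [-0.3  0.1  0.1] w 0.525 q [ 0.1   0.59  0.23  1.58 -0.15  0.99  1.72]
plate [0, 0, 127, 88, 7123] [ 461.2 -388.9  102.2   51.1  -77.1] z 23.5
plate [522, 0, 18, 60, 600] [545.2 -50.9  40.7   8.    5.6] z 22.9
plate [251, 112, 130, 156, 17591] [ 627.7 -230.4  128.7  101.3  -13.2] z 23.6
plate [0, 349, 101, 83, 4493] [ 738.3 -545.   138.3   66.7  -66.7] z 25.3
plate [552, 370, 34, 16, 310] [859.  -29.5  31.3  13.3 -85.6] z 23.0
ridge [602, 21, 38, 23, 360] [564.2  -7.2  24.3   7.7 -85.4] z 50.0
ridge [307, 160, 19, 78, 1401] [ 627.9 -230.1   59.    13.3  -13.4] z 47.5
turn [-0.2  0.4  0.1] shift mm [ -0.7 123.7  26.3] rows [1. 4.] q7 1.72
```

>>> play_rows:
  increments:
    - [[-0.0007, 0.02, 0.013], [0, 0.4, 0]]
    - [[0, 0.035, 0.0133], [0, 0, 0]]
    - [[0, 0.035, 0], [0, 0, 0]]
    - [[0, 0.022, 0], [0, 0, 0]]
    - [[0, 0.012, 0], [0, 0, 0]]
    - [[0, 0, 0], [0, 0, 0]]
    - [[0, 0, 0], [0, 0, 0]]
    - [[0, 0, 0], [0, 0, 0]]

```text
t: 11.9
eef_pos: [0.6303, -0.2322, 0.003]
tool_rot: [-0.554, 0.556, 0.439, -0.437]
contact_force: [-0.6, -0.9, -0.9]
gripper_width: 0.528
```

>>> play_rows:
  increments:
    - [[0, 0, 0], [0, 0, 0]]
    - [[0, 0, 0], [0, 0, 0]]
    - [[0, 0, 0], [0, 0, 0]]
    - [[0, 0, 0], [0, 0, 0]]
    - [[0, 0, 0], [0, 0, 0]]
  gripper: 0.0
  grip_force: 70

```text
t: 12.32
eef_pos: [0.6299, -0.2324, 0.0028]
tool_rot: [-0.554, 0.556, 0.438, -0.437]
contact_force: [-1.1, 0.9, 7.2]
gripper_width: 0.141
```

>>> play_rows:
  increments:
    - [[0, -0.01, 0], [0, 0, 0]]
    - [[0, -0.02, 0], [0, 0, 0]]
    - [[0, -0.03, 0], [0, 0, 0]]
    - [[0, -0.03, 0], [0, 0, 0]]
    - [[0, -0.01, 0], [0, 0, 0]]
    - [[0, 0, 0], [0, 0, 0]]
    - [[0, 0, 0], [0, 0, 0]]

```text
t: 12.9
eef_pos: [0.6287, -0.2319, 0.1013]
tool_rot: [-0.555, 0.555, 0.438, -0.438]
contact_force: [-0.3, -0.3, -1.6]
gripper_width: 0.143
```

```bash
python3 - <<'E'
from h import *;from station import *
o=get_obs();show(o);plan(o,[498.5,-3.6,100],94.6)
c=read_camera("side");cv2.imwrite("pics/s1.png",c["color"][:,:,::-1])
E
```

```text
t 12.90 pos [ 628.7 -231.9  101.3] jaw hdg 76.5 tilt [0.001 0.   ] F [-0.3 -0.3 -1.6] w 0.143 q [ 0.1   0.58  0.23  1.67 -0.16  0.92  1.72]
turn [  0.  -18.1   0. ] shift mm [238.    1.3 111.5] rows [3. 7.] q7 1.72
```

>>> play_rows:
  increments:
    - [[0, 0, 0], [0, -6, 0]]
    - [[0, 0, 0], [0, -6, 0]]
    - [[0, 0, 0], [0, -6.1, 0]]
    - [[0.02975, 0, 0.01394], [0, 0, 0]]
    - [[0.02975, 0, 0.01394], [0, 0, 0]]
    - [[0.02975, 0, 0.01394], [0, 0, 0]]
    - [[0.02975, 0, 0.01394], [0, 0, 0]]
    - [[0.02975, 0, 0.01394], [0, 0, 0]]
    - [[0.02975, 0, 0.01394], [0, 0, 0]]
    - [[0.02975, 0, 0.01394], [0, 0, 0]]
    - [[0.02975, 0, 0.01394], [0, 0, 0]]
    - [[0, 0, 0], [0, 0, 0]]
    - [[0, 0, 0], [0, 0, 0]]
    - [[0, 0, 0], [0, 0, 0]]
    - [[0, 0, 0], [0, 0, 0]]

```text
t: 14.2
eef_pos: [0.4984, -0.0051, 0.1004]
tool_rot: [0.48, -0.48, -0.519, 0.52]
contact_force: [0.7, 0.1, -1.4]
gripper_width: 0.145
```

```bash
cat > held.py <<'E'
from h import *;from station import *
o=get_obs();show(o)
c=read_camera("wrist");R,t=wristcam(o,c);im=c["color"].astype(int)
z=c["range_z"];K=c["intrinsics"]
vv,uu=np.mgrid[:480,:640];T=(np.stack([(uu-K[0,2])/K[0,0]*z,(vv-K[1,2])/K[1,1]*z,z],-1)@c["hand_eye"][:3,:3].T+c["hand_eye"][:3,3])*1000
# plate top relative to the tool: plate at tool y about -21
m=(z>0)&(abs(T[...,1]+20)<8)&(np.ptp(im,axis=2)<30)&(im.max(2)>85)&(vv<300)
P=T[m];print("plate pts",len(P),"tool y",np.median(P[:,1]).round(1),"z max",np.percentile(P[:,2],[99,99.8]).round(1))
mm=m.copy();rows=[v for v in range(0,300,8) if mm[v].sum()>60]
for v in rows[::3]:
    u=np.nonzero(mm[v])[0];print(v,u[0],u[-1],T[v,u[0]].round(1),T[v,u[-1]].round(1))
A=np.c_[P[:,0],P[:,2],np.ones(len(P))];print("tilt dy/dx,dy/dz",np.linalg.lstsq(A,P[:,1],rcond=None)[0].round(3))
plan(o,[498.5,-3.6,100],94.6)
cv2.imwrite("pics/held_%.1f.png"%o["t"],c["color"][:,:,::-1])
E
python3 held.py
```

```text
t 14.20 pos [498.4  -5.1 100.4] jaw hdg 94.5 tilt [-0.001 -0.001] F [ 0.7  0.1 -1.4] w 0.145 q [-0.2   0.32  0.11  2.07 -0.05  0.75  1.58]
plate pts 29318 tool y -21.0 z max [66.8 67.2]
152 202 429 [-51.3 -20.6  65.1] [ 49.3 -21.2  65. ]
176 204 427 [-51.4 -20.7  54.5] [ 49.1 -22.1  54.6]
200 206 425 [-51.4 -20.9  43.6] [ 49.5 -21.2  43.6]
224 209 422 [-51.  -21.1  32.2] [ 49.1 -21.3  32.2]
248 211 420 [-51.2 -20.9  20.3] [ 49.2 -21.2  20.3]
272 213 418 [-51.4 -20.7   7.8] [ 49.5 -20.5   7.6]
296 215 415 [-51.5 -20.5  -5.3] [ 49.  -20.9  -5.2]
tilt dy/dx,dy/dz [-0.0000e+00 -2.0000e-03 -2.0911e+01]
turn [-0.1 -0.1 -0. ] shift mm [ 1.5  0.4 -0.2] rows [1. 1.] q7 1.58
```

Lid 3 is held level, centred within 2 mm and square in the hand; its plug bottom is about 2 mm beyond the TCP. Now I try it on.

>>> play_rows:
  increments:
    - [[0.002, 0.01, 0], [0, 0, 0]]
    - [[0, 0.025, 0], [0, 0, 0]]
    - [[0, 0.015, 0], [0, 0, 0]]
    - [[0, 0.005, 0], [0, 0, 0]]
    - [[0, 0.002, 0], [0, 0, 0]]
    - [[0, 0.001, 0], [0, 0, 0]]
    - [[0, 0, 0], [0, 0, 0]]
    - [[0, 0, 0], [0, 0, 0]]
    - [[0, 0, 0], [0, 0, 0]]

```text
t: 15.0
eef_pos: [0.4989, -0.0018, 0.0438]
tool_rot: [-0.479, 0.48, 0.52, -0.519]
contact_force: [0.1, 0.1, -0.4]
gripper_width: 0.141
```

>>> play_rows:
  increments:
    - [[0, 0.001, 0], [0, 0, 0]]
    - [[0, 0.001, 0], [0, 0, 0]]
    - [[0, 0.001, 0], [0, 0, 0]]
    - [[0, 0.001, 0], [0, 0, 0]]
    - [[0, 0, 0], [0, 0, 0]]
    - [[0, 0, 0], [0, 0, 0]]

```text
t: 15.5
eef_pos: [0.4981, -0.0018, 0.039]
tool_rot: [0.479, -0.479, -0.52, 0.52]
contact_force: [-0.3, -0.5, -0.6]
gripper_width: 0.142
```

>>> play_rows:
  increments:
    - [[0, 0.001, 0], [0, 0, 0]]
    - [[0, 0.001, 0], [0, 0, 0]]
    - [[0, 0.001, 0], [0, 0, 0]]
    - [[0, 0, 0], [0, 0, 0]]
    - [[0, 0, 0], [0, 0, 0]]
    - [[0, 0, 0], [0, 0, 0]]

```text
t: 16.0
eef_pos: [0.4982, -0.0018, 0.0361]
tool_rot: [0.479, -0.479, -0.52, 0.52]
contact_force: [0.3, 0.0, -1.1]
gripper_width: 0.145
```

>>> play_rows:
  increments:
    - [[0, 0.001, 0], [0, 0, 0]]
    - [[0, 0.001, 0], [0, 0, 0]]
    - [[0, 0.001, 0], [0, 0, 0]]
    - [[0, 0, 0], [0, 0, 0]]
    - [[0, 0, 0], [0, 0, 0]]
    - [[0, 0, 0], [0, 0, 0]]

```text
t: 16.5
eef_pos: [0.4984, -0.0018, 0.0332]
tool_rot: [-0.479, 0.479, 0.52, -0.52]
contact_force: [-0.6, -0.4, -0.1]
gripper_width: 0.145
```

It is already 7.6 mm below the "standing on the rim" height with no force, so lid 3 is going in. I grip harder and press home.

>>> play_rows:
  increments:
    - [[0, 0.001, 0], [0, 0, 0]]
    - [[0, 0.002, 0], [0, 0, 0]]
    - [[0, 0.002, 0], [0, 0, 0]]
    - [[0, 0.002, 0], [0, 0, 0]]
    - [[0, 0.002, 0], [0, 0, 0]]
    - [[0, 0, 0], [0, 0, 0]]
    - [[0, 0, 0], [0, 0, 0]]
  grip_force: 110

```text
t: 17.08
eef_pos: [0.4981, -0.0018, 0.0237]
tool_rot: [0.479, -0.479, -0.52, 0.52]
contact_force: [1.0, -3.4, -2.4]
gripper_width: 0.133
```

>>> play_rows:
  increments:
    - [[0, 0.001, 0], [0, 0, 0]]
    - [[0, 0.001, 0], [0, 0, 0]]
    - [[0, 0.001, 0], [0, 0, 0]]
    - [[0, 0, 0], [0, 0, 0]]
    - [[0, 0, 0], [0, 0, 0]]

```text
t: 17.5
eef_pos: [0.4983, -0.0018, 0.0228]
tool_rot: [-0.48, 0.479, 0.52, -0.52]
contact_force: [-5.6, 0.7, 20.7]
gripper_width: 0.125
```

TCP is at 22.8 mm, exactly home height, and the force rises as against a stop. I press a little more, then release and check.

>>> play_rows:
  increments:
    - [[0, 0.0015, 0], [0, 0, 0]]
    - [[0, 0, 0], [0, 0, 0]]
    - [[0, 0, 0], [0, 0, 0]]

```text
t: 17.75
eef_pos: [0.4983, -0.0018, 0.0227]
tool_rot: [-0.48, 0.479, 0.52, -0.519]
contact_force: [-11.6, 0.5, 40.0]
gripper_width: 0.13
```

>>> play_rows:
  increments:
    - [[0, -0.003, 0], [0, 0, 0]]
    - [[0, 0, 0], [0, 0, 0]]
    - [[0, 0, 0], [0, 0, 0]]
    - [[0, 0, 0], [0, 0, 0]]
    - [[0, 0, 0], [0, 0, 0]]
  gripper: 0.045

```text
t: 18.17
eef_pos: [0.4979, -0.0018, 0.0222]
tool_rot: [0.48, -0.479, -0.52, 0.52]
contact_force: [-0.6, 0.4, 0.6]
gripper_width: 0.527
```

>>> play_rows:
  increments:
    - [[0, -0.02, 0], [0, 0, 0]]
    - [[0, -0.04, 0], [0, 0, 0]]
    - [[0, -0.04, 0], [0, 0, 0]]
    - [[0, -0.03, -0.03], [0, 0, 0]]
    - [[0, 0, 0], [0, 0, 0]]
    - [[0, 0, 0], [0, 0, 0]]
    - [[0, 0, 0], [0, 0, 0]]

```text
t: 18.75
eef_pos: [0.5267, 0.0005, 0.1511]
tool_rot: [0.48, -0.479, -0.519, 0.52]
contact_force: [0.0, -0.6, 0.1]
gripper_width: 0.524
```

```bash
python3 - <<'E'
from h import *;from station import *
o=get_obs();show(o)
c=read_camera("wrist");R,t=wristcam(o,c);im=c["color"].astype(int);z=c["range_z"];K=c["intrinsics"]
cv2.imwrite("pics/end.png",c["color"][:,:,::-1])
vv,uu=np.mgrid[:480,:640];W=(np.stack([(uu-K[0,2])/K[0,0]*z,(vv-K[1,2])/K[1,1]*z,z],-1)-t)@R*1000
m=(z>.15)&(np.ptp(im,axis=2)<30)&(im.max(2)>70)&(im.max(2)<215)&(abs(W[...,2]-43)<10)&(abs(W[...,0]-496)<75)&(abs(W[...,1]+4)<60)
m=cv2.morphologyEx(m.astype(np.uint8),cv2.MORPH_OPEN,np.ones((3,3)))>0
P=W[m];A=np.c_[P[:,0]-496,P[:,1]+4,np.ones(len(P))]
print("plate pts",len(P),"median z",np.median(P[:,2]),"slope x,y, z0",np.linalg.lstsq(A,P[:,2],rcond=None)[0].round(4),"bounds",np.percentile(P,[.5,99.5],axis=0).round(0).tolist())
r=(z>.15)&(np.abs(W[...,2]-67)<6)&(abs(W[...,0]-496)<40)&(abs(W[...,1]+4)<15);print("ridge top",np.median(W[r][:,2]),r.sum())
c=read_camera("top");im=c["color"].astype(int);mx=im.max(2)
[print("lid",u,q) for u,q in blobs(c,(mx-im.min(2)<25)&(mx>95)&(mx<175),.023,800)]
E
```

```text
t 18.75 pos [5.267e+02 5.000e-01 1.511e+02] jaw hdg 94.6 tilt [-0.002 -0.   ] F [ 0.  -0.6  0.1] w 0.524 q [-0.22  0.29  0.12  1.97 -0.04  0.89  1.57]
plate pts 17198 median z 43.64684322231852 slope x,y, z0 [-2.70000e-03 -2.00000e-04  4.36968e+01] bounds [[430.0, -56.0, 42.0], [561.0, 50.0, 50.0]]
ridge top 67.58212070377016 1375
lid [438. 453.] [ 169.9 -156.9  189.8  119.8   88.8]
lid [198. 323.] [437.2 344.5 128.8 101.1  -2.1]
lid [541. 324.] [ 419.9 -397.8  129.5  101.5   12.7]
lid [346. 299.] [486.9  24.  120.8  51.    6.9]
lid [395. 298.] [483.  -90.5 499.6 177.6  11. ]
lid [578. 162.] [ 796.2 -539.6  157.9  107.9  -22.6]
```

View pics/end.png

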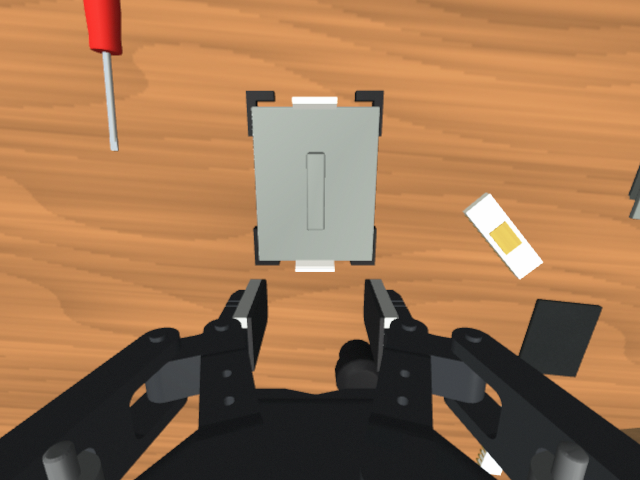

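The picture shows the lid seated between the corner pieces, with both catches over its ends at (315,102) and (315,265). The plate top is at 43.7 mm and level (43 is home), and the ridge top is at 67.6 mm (67 is home). The eyepiece is upright and the other lids have not moved. I hand in.

```bash
python3 -c "
from station import *
print(hand_in())"
```

```text
the job is handed in; nothing more can be done
None
```

The white chip is in the framed tub and the lid is snapped on over it, handed in at about 19 s of the 70 s allowed.

**Chip:** I took the smallest of the three look-alikes, the 68 x 20 mm one on the black pad, and laid it flat and centred in the tub. The wrist view after release confirmed its place.

**Lid:** The first lid I tried, lid 3 by my numbering (nearest the tub, at about (628, -230) mm), dropped freely past the height where a wrong lid would stand. I pressed it home without trying the other two.

**Last checks:**

| Check | Measured | Home value |
|---|---|---|
| Plate top | 43.7 mm | 43 mm |
| Tilt along the lid | under 0.4 mm end to end | level |
| Ridge top | 67.6 mm | 67 mm |

- Both catches lie over the ends of the lid.
- The other two lids lie untouched on the desk.
- The eyepiece stands upright. I did not look at the pen pot again at the end, but the arm's path stayed well clear of it.

**What disagreed:**
- **Fingertip position:** The real fingertips sit about 30 mm or more behind the reported TCP. My first grasp of the chip closed above it and missed; I corrected for this.
- **Forces:** While gripping the chip the fingertips pressed the foam pad with about 44 N. Pressing the lid against its stop peaked near 40 N vertically. Both went through the fingers, not the gripper's body, and stayed well under the 120 N wrist limit.

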